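# Fetch the check weight from the transit-locked case

## Task

The scale has to be checked: loosen the transit screw on the grey case all the way (its thread may be right- or left-hand, so try gently which way it gives and never force it against its seat), then press the hatch in so that it springs open and leave both so. Take out the weight and set it down, without dropping it, upright in the middle of the scale's pan, leaving the block in the case and everything else where it is.

Things in the scene. Friction and masses are not known exactly. Their poses are not given: they have to be found in the camera images.
- reference_case: fixed grey box 185 (x) x 150 (y) x 73 mm high, origin under its middle, front at x = -95 mm. Its top is a flush hatch, hinged at the back (x = +80, z = 73 mm). Compartment inside: x -49 to +82, y -68 to +68, floor at z = 12 mm; in front of it a lock block 54 mm high; rim 73 mm high. Weight and block stand on the floor, 29 mm left and right of the middle, either on either side.
- hatch (a joint): hatch angle, rad: 0 shut, grows as it opens to a stop at 1.95 (leaning back, tip 230 mm high). Push catch: pressed in about 4 mm at the press spot with 5 to 15 N and let go, it swings open by its damped spring in about 2 s and stays open. Until the transit screw is loose it can neither be pressed in nor opened.
- press_spot (a point): centre of a round mark, 30 mm across, on the hatch's top face near the front edge: press straight down here. In the case's frame x = -65, y = -35 mm, 60 mm from the screw. Moves with the hatch.
- transit_screw (a joint): screw angle, rad, + = counterclockwise from above; 0 = tight (start). Thread right- or left-hand, drawn afresh, nothing shows which. Loosening way (+ or -): light, under 0.1 N m, to a stop at 1.35, stays where left, loose from 1.1 on; the knob does not rise. Tightening way: at once a springy seat, 1 to 1.4 N m more per rad, springs most of the way back when let go.
- snug_give (a joint): how far the screw's tight seat is pushed in, m, 0 when nothing presses on it, either sign; 12 N per mm, 12 mm from the screw's axis. Beyond 2.5 mm (about 0.33 rad the wrong way) the screw is being forced.
- screw_bar (a point): middle of the transit screw's black T-bar on the hatch: 44 mm long, 12 mm thick, 24 mm high; this point lies 23 mm, the top 33 mm above the hatch. The point's x axis runs along the bar (the case's x axis when tight): fingers close along its y axis. In the case's frame x = -55, y = +25 mm.
- test_weight: brass-coloured weight with a narrower neck and a knob, 29 mm across (grip it as a 29 mm upright cylinder anywhere along its height), 51 mm high, 0.16 to 0.24 kg, origin at the centre of its foot, z up along its axis. At the start it stands in the shut case.
- setting_block: aluminium block 30 x 40 x 20 mm with two small holes, origin at the centre of its underside; it lies in the case beside the weight and stays there.
- scale: fixed grey bench scale, 190 (x) x 150 (y) mm, deck 38 mm high, origin under its middle; at its back a display on a column (80 mm behind the middle, 100 mm wide, up to 148 mm high). (Overhead, 0.62 m and more above the table, a fume tube slants from the left of the robot to the middle of the back wall: keep the elbow clear.)
- pan_centre (a point): centre of the top face of the scale's round steel pan, 92 mm across, 50 mm above the table.
- glue_bottle: bystander: red and white needle bottle, 26 mm across, 80 mm high, origin at the centre of its underside
- solder_reel: bystander: reel of solder wire, 58 mm across, 58 mm high, origin at the centre of its underside
- solvent_bottle: bystander: plunger bottle, 67 mm across, 130 mm high, origin at the centre of its underside
- side_cutters: bystander: cutters lying flat, 53 x 146 x 14 mm, origin at the centre of its underside
- driver_yellow: bystander: screwdriver lying flat, 163 mm long, 22 mm thick, origin at the centre of its underside
- barcode_scanner: bystander: hand scanner lying on its side, 100 x 215 x 61 mm, origin at the centre of its underside
- amber_tape: bystander: roll of tape lying flat, 62 mm across, 12 mm high, origin at the centre of its underside
- label_roll: bystander: roll of labels lying flat, 64 mm across, 30 mm high, origin at the centre of its underside

How it is judged:
By the outcome, as a careful person would: the job done as asked, in the order asked, and still so for the second after the job is handed in, with the robot touching nothing.
It also fails if it takes over 61 s, if anything falls off the work surface, if the arm or the gripper's body presses on something with over 40 N, if the wrist force passes 120 N, or if a joint passes its speed limit or range.

## Robot

A 6-joint arm with a two-finger parallel gripper is mounted at the origin on the work surface; the furniture and walls round the work are solid. World frame = base frame: x ahead of the robot, y to its left, z up, the work surface at z = 0. Lengths are in mm, angles in rad, forces in N, time in s.
With the tool pointing down it reaches from about 350 to 875 mm from the base axis. Payload 4.2 kg.
Tool frame: the origin (TCP) lies midway between the tips of the shut fingers; the grasp point (between the pads) lies 19 mm behind it; y points along the fingers, x is the direction in which the jaws open and shut, and the axes are right-handed (so a half turn about y gives the same grasp; the last joint's range is limited). The gripper opens to 85 mm and grips with 20 to 120 N. Pads are 22 mm wide; open, the fingers measure 114 mm over their backs; the gripper's body (76 mm by 85 mm) begins 54 mm behind the grasp point. The pads swing forward as they close: fully open they stand 13 mm farther back than shut.
Start: joints at [-0.995, 0.385, 0.008, 0, -1.194, -0.259], TCP at [194.72, -593.871, 200.612] pointing down, gripper open.
Joint ranges: [-3.14, 3.14], [-1.21, 2.06], [-1.07, 1.41], [-3.16, 2.05], [-2.99, -0.16], [-3.1, 3.1]. Speed limits (rad/s): [2.79, 2.79, 3.14, 3.14, 3.14, 3.14].

## Interface

Orientations are given as a unit quaternion [x, y, z, w].
In Python, from bench import read_state, get_image, job_done gives the robot as it stands.
- The arm moves only by the tool play_rows, never from a script. Its argument "series" is a list of rows, each a list of 7 numbers: the shift along the tool's x, y, z in m, then the turn, a rotation vector about the tool's x, y, z in rad, then the finger opening in m, from 0 to 0.0854. In form: [[x, y, z, wx, wy, wz, claw], ...]. A call has 1 to 10 rows; each row shifts and turns the pose as measured when the row begins, along the tool's axes as they then stand; what a row does not reach is not made up. A row lasts 1/10 s, in which the tool goes at most 50 mm and 8.59 degrees, less where a joint would pass 70% of its speed; a pose out of reach is approached as far as the arm can. A call with a gripper value outside its range is refused whole. The fingers move at their own pace and stop on an object; the grip force is fixed at half the most. Time passes only in rows, so rows that do not move let the fingers close. It gives the time, the measured TCP pose, the force and the opening at its end, in the units of the state.
- read_state(): the state, without advancing time (a new reading comes with each control period).
- get_image(name): name is "scene" or "top"; returns a dict with "color" (420x560x3 uint8, red, green, blue), "intrinsics" (3x3 intrinsics, pixels), "origin" and "orientation" of the camera in the world. Camera axes: x right, y down, z forward; pixel columns grow to the right and rows downward; lengths in mm; the calibration is good to about 2 mm. A picture is of the moment at which its call begins. There is no depth.
- job_done(): hands the job in, once; it reports no verdict.
The state is a dict: "clock": time; "joints": joint angles; "joint_vel": joint speeds; "joint_efforts": joint torques, N m; "position": TCP position; "ee_rot": TCP orientation; "contact_force": force on the tool from outside, world axes, zero at the start; "wrist_torque": the same for the moment, N m; "gripper_width": finger opening in mm.
Only numpy, scipy, OpenCV 4.12 (cv2) and the standard library are available. Lean on these libraries where they do the work, as an engineer would, in place of code of your own. Each camera call takes 0.05 s, during which the arm holds its last target. There are 200 camera calls.

## Working session

There is one attempt and no reset: what is moved stays moved. The work goes in short steps, Python scripts to look and compute and a tool call to move; the robot and the scene stay as the last step left them, time stands still between calls to the robot, and variables do not carry over. Pictures are saved under pics/ and viewed, about 8 in all and at most 12, crops included, and the job is handed in when it is done.

Besides the shell and the picture viewer there is one more tool, called after "Call:" by a JSON object that holds its "name" and its "arguments". play_rows: Moves the arm, as the interface text tells. Its arguments: {"type":"object","properties":{"series":{"type":"array","items":{"type":"array","items":{"type":"number"}}}},"required":["series"]}

```bash
mkdir -p pics; cat > h.py <<'E'
import numpy as np, cv2
from scipy.spatial.transform import Rotation as R
from bench import read_state, get_image, job_done
def shot(n,f):
    d=get_image(n); cv2.imwrite('pics/'+f,d['color'][:,:,::-1]); np.save('pics/'+f+'.npy',d,allow_pickle=True); return d
def load(f): return np.load('pics/'+f+'.npy',allow_pickle=True).item()
def ray(d,u,v):
    K=np.array(d['intrinsics']); r=R.from_quat(d['orientation']).as_matrix() if np.size(d['orientation'])==4 else np.array(d['orientation'])
    return np.array(d['origin'],float), r@np.linalg.solve(K,[u,v,1.])
def onz(d,u,v,z):
    o,r=ray(d,u,v); return o+r*(z-o[2])/r[2]
def proj(d,p):
    K=np.array(d['intrinsics']); r=R.from_quat(d['orientation']).as_matrix()
    q=K@(r.T@(np.array(p,float)-np.array(d['origin']))); return q[:2]/q[2]
E
python3 - <<'E'
from h import *
for n in('top','scene'):
    d=shot(n,n+'0.png'); print(n,d['origin'],d['orientation'],d['intrinsics'])
print(read_state())
a=cv2.imread('pics/top0.png');b=cv2.imread('pics/scene0.png')
E
```

```text
top [ 392.61589551  -14.40168455 1277.07465209] [ 0.70667437 -0.70555048  0.03735862 -0.03760575] [[494.2262884    0.         271.58856307]
 [  0.         494.2262884  203.41357425]
 [  0.           0.           1.        ]]
scene [-329.64871175  785.32107342  656.93903991] [-0.33477578  0.78066266 -0.48492089  0.20818912] [[462.96068143   0.         284.94172201]
 [  0.         462.96068143 207.22302394]
 [  0.           0.           1.        ]]
{'clock': 0.1, 'joints': array([-9.95419688e-01,  3.85460022e-01,  6.75871429e-03, -4.16549950e-04,
       -1.19400342e+00, -2.58612498e-01]), 'joint_vel': array([ 0.00057516, -0.00239883,  0.00310256,  0.00188046,  0.00035321,
        0.00139029]), 'joint_efforts': array([-3.34991546e-04, -3.93320274e+01,  1.88929886e+01,  4.19795126e+00,
       -2.59934561e-03,  1.30553147e-05]), 'position': array([ 194.51669976, -593.34624839,  199.64414816]), 'ee_rot': array([ 0.41434515,  0.57294079, -0.57219941, -0.41550545]), 'contact_force': array([ 0.11982955, -0.56468158, -0.84947629]), 'wrist_torque': array([-0.01074663,  0.04261858, -0.00381254]), 'gripper_width': 85.42472159202633}
```

View pics/top0.png

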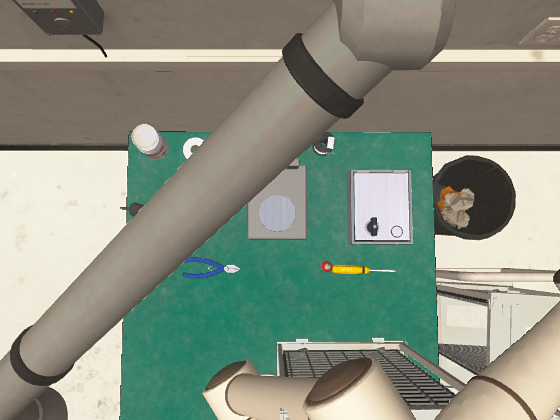

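View pics/scene0.png

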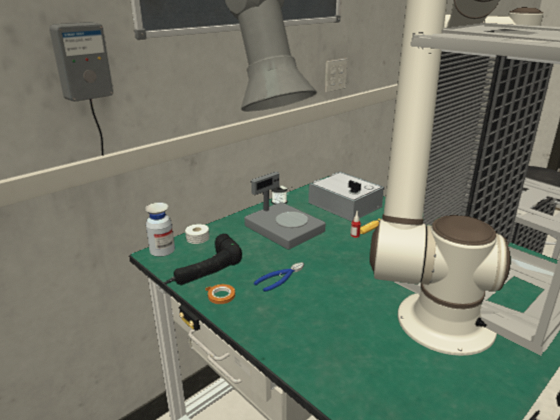

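```bash
python3 - <<'E'
from h import *
a=cv2.imread('pics/top0.png'); c=a[120:290,225:445]; cv2.imwrite('pics/crop1.png',cv2.resize(c,None,fx=3.6,fy=3.5,interpolation=cv2.INTER_CUBIC))
d=load('top0.png')
g=cv2.cvtColor(a,cv2.COLOR_BGR2HSV)
# bar
m=(g[...,2]<60).astype(np.uint8); m[:215]=0;m[240:]=0;m[:,:362]=0;m[:,385:]=0
v,u=np.nonzero(m);print('bar',u.mean(),v.mean(),u.min(),u.max(),v.min(),v.max(),onz(d,u.mean(),v.mean(),95))
# pan by Hough
gr=cv2.cvtColor(a,cv2.COLOR_BGR2GRAY)
print(cv2.HoughCircles(gr[180:250,240:310],cv2.HOUGH_GRADIENT,1,50,param1=80,param2=12,minRadius=15,maxRadius=22))
print(cv2.HoughCircles(gr[220:242,385:410],cv2.HOUGH_GRADIENT,1,50,param1=80,param2=8,minRadius=4,maxRadius=9))
# hatch light area
m=((gr>185)).astype(np.uint8); m[:160]=0;m[250:]=0;m[:,:340]=0;m[:,415:]=0
cs,_=cv2.findContours(m,cv2.RETR_EXTERNAL,2);c=max(cs,key=cv2.contourArea);r=cv2.minAreaRect(c);print(r)
for p in cv2.boxPoints(r):print(p,onz(d,*p,73))
E
```

```text
bar 372.32 226.52 368 376 218 234 [ 463.23353548 -255.05044282   95.        ]
[[[36.5 33.5 18.3]]]
[[[11.5 11.5  4.6]]]
((381.4501953125, 206.00917053222656), (66.89070129394531, 53.992496490478516), 89.04515838623047)
[353.90036 173.01834] [ 596.50826318 -216.74395836   73.        ]
[407.88535 172.11859] [ 598.96264012 -349.92768775   73.        ]
[409.00003 239.     ] [ 434.32647092 -348.09566901   73.        ]
[355.01505 239.89975] [ 431.93408885 -216.81610678   73.        ]
```

View pics/crop1.png

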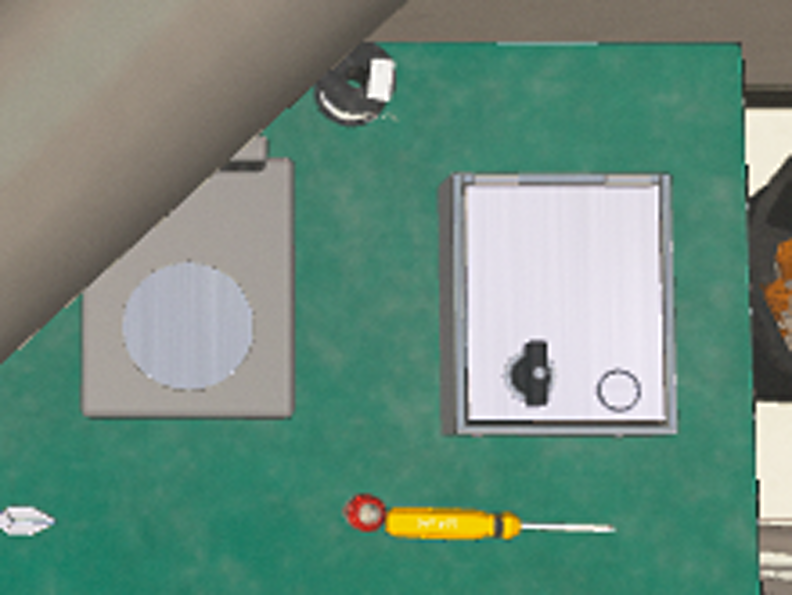

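```bash
python3 - <<'E'
from h import *
d=load('top0.png')
b=onz(d,374,226.8,106);p=onz(d,396.9,231.4,73);pan=onz(d,277,213.3,50)
print('bar',b,'press',p,'pan',pan, b-p)
yaw=np.arctan2(*(b-p)[1::-1])-np.arctan2(60,10);print('yaw',yaw)
for th in(-.01,0,):
  r=R.from_rotvec([0,0,th]).as_matrix();print(b-r@[-55,25,0],p-r@[-65,-35,0])
s=read_state();r=R.from_quat(s['ee_rot']).as_matrix();print(r)
E
```

```text
bar [ 461.91842453 -256.7805487   106.        ] press [ 452.75082947 -319.14578858   73.        ] pan [498.50556825 -27.38960655  50.        ] [ 9.16759506 62.36523988 33.        ]
yaw 0.019195492816271642
[ 516.66567872 -282.32928954  106.        ] [ 518.09757367 -284.79752773   73.        ]
[ 516.91842453 -281.7805487   106.        ] [ 517.75082947 -284.14578858   73.        ]
[[-3.11346638e-01 -7.13478618e-04 -9.50296144e-01]
 [ 9.50294424e-01  1.81186587e-03 -3.11347435e-01]
 [ 1.94394889e-03 -9.99998104e-01  1.13896406e-04]]
```

Call:
{"name": "play_rows", "arguments": {"series": [[0,0,0,0,0.08,0,0.0854],[0,0,0,0,0.12,0,0.0854],[0,0,0,0,0.116,0,0.0854],[0.02,0,-0.016,0,0,0,0.0854],[0.032,0,-0.025,0,0,0,0.0854],[0.032,0,-0.025,0,0,0,0.0854],[0.032,0,-0.025,0,0,0,0.0854]]}}

```text
clock: 0.8
position: [285.7, -476.3, 194.2]
ee_rot: [-0.502, -0.495, 0.493, 0.51]
contact_force: [0.9, -0.6, 0.3]
gripper_width: 85.9
```

Call:
{"name": "play_rows", "arguments": {"series": [[0.035,0,-0.028,0,0,0,0.06],[0.035,0,-0.028,0,0,0,0.05],[0.035,0,-0.028,0,0,0,0.05],[0.035,0,-0.028,0,0,0,0.05],[0.035,0,-0.028,0,0,0,0.05],[0.025,0,-0.02,0,0,0,0.05],[0,0,0,0,0,0,0.05]]}}

```text
clock: 1.5
position: [456.4, -267.0, 192.8]
ee_rot: [-0.499, -0.496, 0.494, 0.51]
contact_force: [0.1, 0.1, 0.8]
gripper_width: 50.2
```

```bash
cat > go.py <<'E'
import sys
from h import *
# usage: go.py x y z jawangle_deg : prints tool-frame shift (m) and rotvec to target, tool pointing down
def delta(t,ang):
    s=read_state();r=R.from_quat(s['ee_rot'])
    a=np.radians(ang);X=np.array([np.cos(a),np.sin(a),0]);Y=np.array([0,0,-1.])
    T=R.from_matrix(np.c_[X,Y,np.cross(X,Y)])
    print('pos',s['position'].round(1),'shift mm',r.inv().apply(np.array(t)-s['position']).round(1),'rot',(r.inv()*T).as_rotvec().round(3),
     'F',s['contact_force'].round(2),'T',s['wrist_torque'].round(3),'w',round(s['gripper_width'],1),'j',s['joints'].round(2),'t',s['clock'])
if __name__=='__main__':
    v=list(map(float,sys.argv[1:])); delta(v[:3],v[3])
E
python3 go.py 462 -257 120 90
python3 - <<'E'
from h import *
d=shot('scene','s1.png'); t=shot('top','t1.png')
print(proj(d,[462,-257,106]),proj(d,[452,-319,73]),proj(d,[498.5,-27.4,50]))
a=cv2.imread('pics/s1.png')[150:250,230:430];cv2.imwrite('pics/s1c.png',cv2.resize(a,None,fx=4,fy=4,interpolation=cv2.INTER_CUBIC))
E
```

```text
pos [ 456.4 -267.   192.8] shift mm [ 9.2 72.9 -6.1] rot [-0.009 -0.019  0.013] F [0.12 0.1  0.8 ] T [-0.089 -0.018 -0.02 ] w 50.2 j [-0.23  0.24 -0.22 -0.01 -1.12 -1.35] t 1.5
[354.23828639 181.30377009] [368.58064885 186.5597575 ] [291.44782218 217.88356429]
```

View pics/s1c.png

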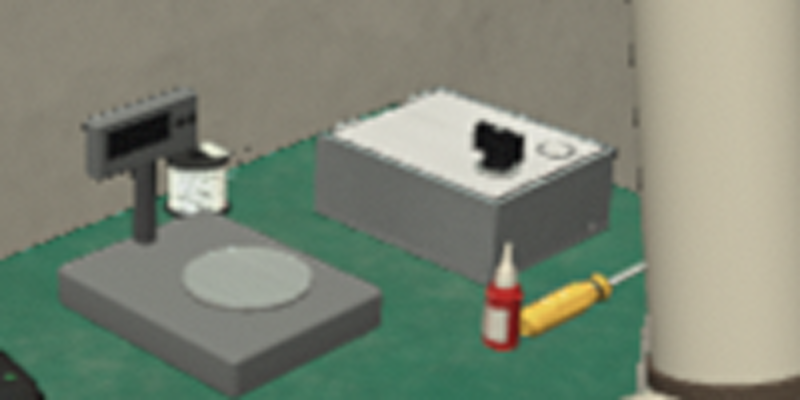

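Call:
{"name": "play_rows", "arguments": {"series": [[0.005,0.03,-0.003,-0.009,-0.019,0.013,0.05],[0.004,0.03,-0.003,0,0,0,0.05],[0,0.02,0,0,0,0,0.05],[0,0,0,0,0,0,0.05]]}}

```text
clock: 2.0
position: [458.3, -262.7, 111.2]
ee_rot: [0.502, 0.498, -0.498, -0.501]
contact_force: [-0.3, 0.1, 0.1]
gripper_width: 49.9
```

```bash
python3 go.py 462 -257 82 90
python3 - <<'E'
from h import *
d=shot('top','t2.png')
a=cv2.imread('pics/t2.png')[190:260,330:430];cv2.imwrite('pics/t2c.png',cv2.resize(a,None,fx=7,fy=7,interpolation=cv2.INTER_CUBIC))
d=shot('scene','s2.png')
a=cv2.imread('pics/s2.png')[120:220,310:410];b=cv2.resize(a,None,fx=4,fy=5,interpolation=cv2.INTER_CUBIC)
c=cv2.resize(cv2.imread('pics/t2c.png'),(400,500));cv2.imwrite('pics/v2.png',np.hstack([c,b]))
E
```

```text
pos [ 458.3 -262.7  111.2] shift mm [ 5.8 29.2 -3.6] rot [ 0.001 -0.007 -0.001] F [-0.33  0.08  0.07] T [-0.033  0.029 -0.034] w 49.9 j [-0.21  0.31 -0.36  0.   -0.91 -1.37] t 2.0
```

View pics/v2.png

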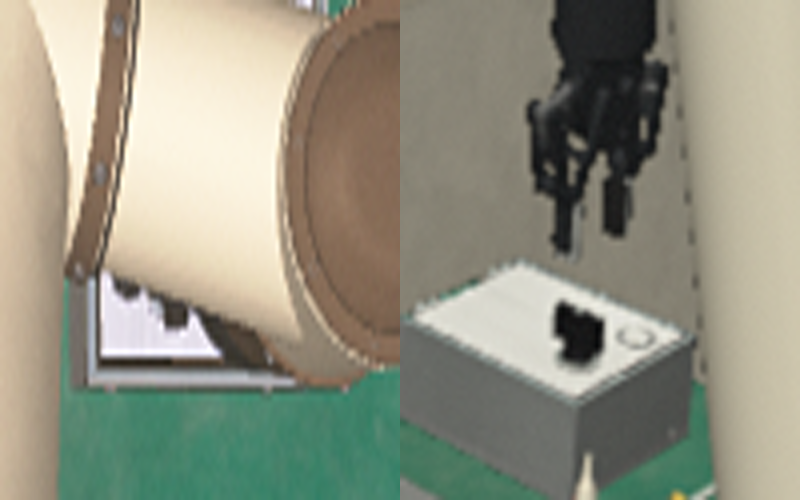

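```bash
python3 - <<'E'
from h import *
d=load('s2.png')
for p in ([462,-257,106],[458.3,-262.7,111.2],[458.3,-238,118],[458.3,-288,118],[458.3,-263,140]):
    u=proj(d,p);print(p,u,(u-[310,120])*[4,5]+[400,0])
E
python3 go.py 462 -257 82 90
```

```text
[462, -257, 106] [354.23828639 181.30377009] [576.95314554 306.51885044]
[458.3, -262.7, 111.2] [356.50361334 179.558127  ] [586.01445336 297.79063501]
[458.3, -238, 118] [351.4563027  179.67835671] [565.82521079 298.39178357]
[458.3, -288, 118] [361.8675943  175.27708673] [607.4703772  276.38543365]
[458.3, -263, 140] [357.22053591 170.66842721] [588.88214363 253.34213603]
pos [ 460.7 -263.5  114.1] shift mm [ 6.7 32.1 -1.1] rot [ 0.006 -0.007 -0.003] F [-0.19  0.17  0.23] T [-0.013  0.027  0.029] w 50.0 j [-0.21  0.3  -0.35  0.   -0.91 -1.37] t 2.1
```

Call:
{"name": "play_rows", "arguments": {"series": [[0.006,0.01,-0.001,0,0,0,0.05],[0,0.005,0,0,0,0,0.05],[0,0,0,0,0,0,0.05],[0,0,0,0,0,0,0.05]]}}

```text
clock: 2.5
position: [463.7, -258.9, 101.6]
ee_rot: [0.507, 0.5, -0.496, -0.497]
contact_force: [0.4, -0.9, -0.4]
gripper_width: 50.1
```

```bash
python3 go.py 462 -257 82 90
python3 - <<'E'
from h import *
d=shot('scene','s3.png');s=read_state();print(s['position'],proj(d,s['position']),proj(d,s['position']+[0,25,8]),proj(d,s['position']+[0,-25,8]))
a=cv2.imread('pics/s3.png')[120:220,310:410];cv2.imwrite('pics/s3c.png',cv2.resize(a,None,fx=6,fy=6,interpolation=cv2.INTER_CUBIC))
E
```

```text
pos [ 463.7 -258.9  101.6] shift mm [ 2.  19.6  2. ] rot [ 0.013 -0.008 -0.006] F [ 0.41 -0.89 -0.42] T [ 0.046  0.034 -0.023] w 50.1 j [-0.2   0.32 -0.37  0.   -0.87 -1.38] t 2.5
[ 463.78302762 -258.91220538  101.67252557] [354.08070144 182.27859967] [348.98172658 182.09299297] [359.41220855 177.65381125]
```

View pics/s3c.png

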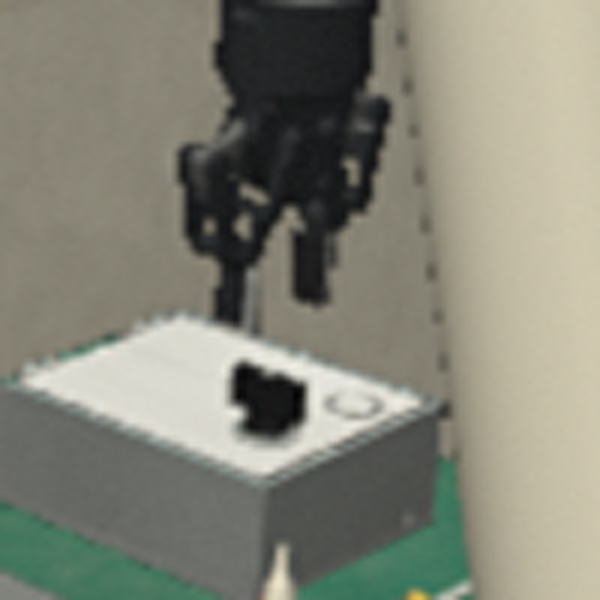

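Call:
{"name": "play_rows", "arguments": {"series": [[0.001,0.008,0.001,0.01,-0.008,-0.006,0.05],[0,0.008,0,0,0,0,0.05],[0,0.004,0,0,0,0,0.04],[0,0,0,0,0,0,0.03],[0,0,0,0,0,0,0.03]]}}

```text
clock: 3.05
position: [463.1, -257.9, 80.0]
ee_rot: [0.5, 0.501, -0.499, -0.499]
contact_force: [0.3, 0.2, 0.7]
gripper_width: 30.2
```

```bash
python3 go.py 462 -257 82 90
python3 - <<'E'
from h import *
d=shot('scene','s4.png');s=read_state();print(s['position'],proj(d,s['position']),proj(d,s['position']+[0,15,5]),proj(d,s['position']+[0,-15,5]))
a=cv2.imread('pics/s4.png')[120:220,310:410];cv2.imwrite('pics/s4c.png',cv2.resize(a,None,fx=6,fy=6,interpolation=cv2.INTER_CUBIC))
E
```

```text
pos [ 463.1 -257.9   80. ] shift mm [ 0.9 -2.   1.1] rot [0.003 0.001 0.001] F [0.34 0.19 0.66] T [0.042 0.009 0.024] w 30.2 j [-0.2   0.35 -0.39 -0.   -0.83 -1.37] t 3.05
[ 463.03670328 -257.83608918   79.97148872] [353.58292941 188.97899271] [350.55862493 188.86298718] [356.780451   186.11802777]
```

View pics/s4c.png

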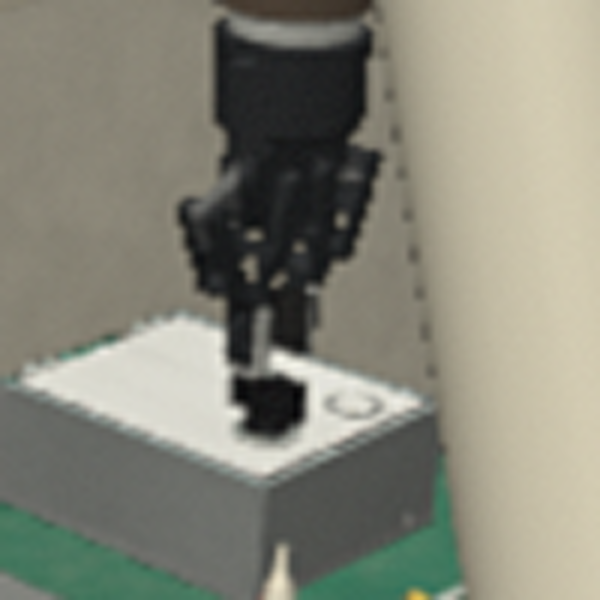

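Call:
{"name": "play_rows", "arguments": {"series": [[0.001,0,0.001,0,0,0,0.02],[0,0,0,0,0,0,0.01],[0,0,0,0,0,0,0.0],[0,0,0,0,0,0,0.0]]}}

```text
clock: 3.5
position: [462.3, -256.8, 80.6]
ee_rot: [0.501, 0.501, -0.499, -0.499]
contact_force: [-0.5, -0.1, 0.0]
gripper_width: -0.3
```

```bash
python3 go.py 462 -257 82 90
```

```text
pos [ 462.3 -256.8   80.6] shift mm [-0.2 -1.4  0.3] rot [0.004 0.001 0.001] F [-0.45 -0.12  0.03] T [ 0.022  0.004 -0.042] w -0.3 j [-0.2   0.34 -0.39 -0.   -0.83 -1.37] t 3.5
```

```bash

python3 - <<'E'
from h import *
d=shot('scene','s5.png');s=read_state();p=s['position'];print(p,(proj(d,p)-[310,120])*8, 'bar',(proj(d,[462,-257,106])-[310,120])*8)
for q in([20,0,0],[0,20,0],[0,0,20]):print(q,(proj(d,p+q)-[310,120])*8)
a=cv2.imread('pics/s5.png')[120:195,310:410];cv2.imwrite('pics/s5c.png',cv2.resize(a,None,fx=8,fy=8,interpolation=cv2.INTER_CUBIC))
E
```

```text
[ 462.37353927 -256.86375934   80.6389106 ] [348.52983291 551.46300786] bar [353.90629109 490.4301607 ]
[20, 0, 0] [307.74807324 536.14068422]
[0, 20, 0] [315.06795053 566.32431249]
[0, 0, 20] [351.9727895  503.26916489]
```

View pics/s5c.png

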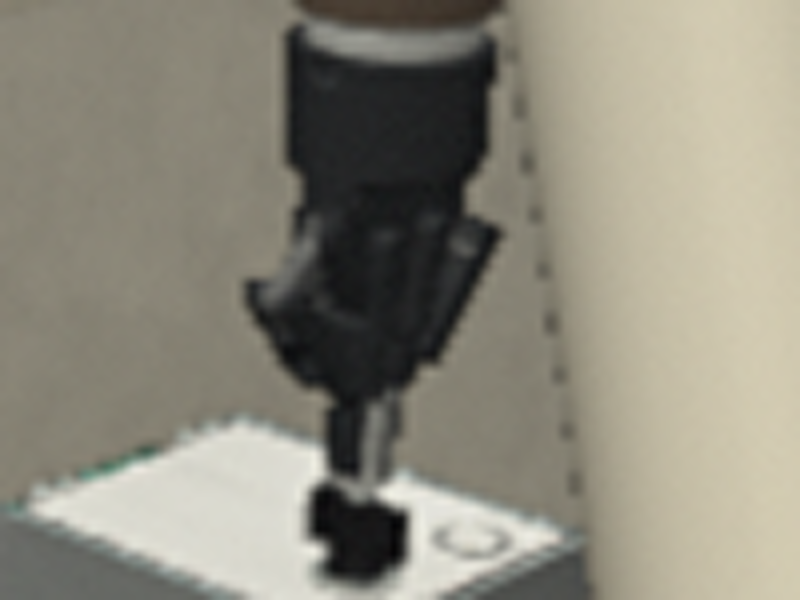

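```bash

python3 - <<'E'
from h import *
d=shot('top','t5.png');p=read_state()['position']
for n,q in(('tcp',p),('+25',p+[0,0,25]),('alt',p+[35,-48,0]),('bar',[462,-257,106])):print(n,proj(d,q),(proj(d,q)-[330,190])*8)
a=cv2.imread('pics/t5.png')[190:260,330:430];cv2.imwrite('pics/t5c.png',cv2.resize(a,None,fx=8,fy=8,interpolation=cv2.INTER_CUBIC))
E
```

```text
tcp [371.87087823 227.23120195] [334.96702587 297.84961562]
+25 [373.99493452 226.62038932] [351.95947618 292.96311458]
alt [391.34398989 212.86340036] [490.75191912 182.90720291]
bar [374.09187111 226.76576037] [352.73496892 294.12608296]
```

View pics/t5c.png

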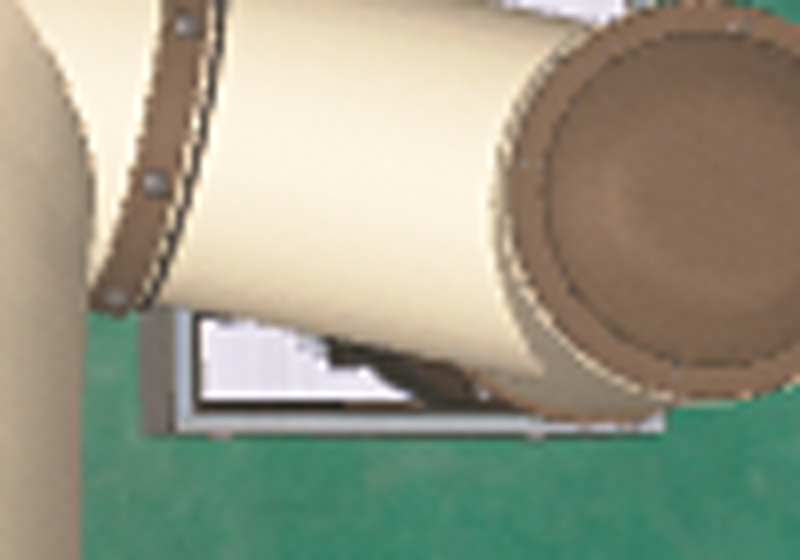

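Call:
{"name": "play_rows", "arguments": {"series": [[0,-0.01,0,0,0,0,0.04],[0,-0.005,0,0,0,0,0.04],[0,0,0,0,0,0,0.04],[0,0,0,0,0,0,0.04],[0,0.012,0,0,0,0,0.04],[0,0.005,0,0,0,0,0.04],[0,0.003,0,0,0,0,0.04],[0,0,0,0,0,0,0.04]]}}

```text
clock: 4.4
position: [462.0, -256.7, 75.0]
ee_rot: [0.5, 0.501, -0.499, -0.499]
contact_force: [-0.3, -0.3, -0.2]
gripper_width: 39.9
```

Call:
{"name": "play_rows", "arguments": {"series": [[0,0.003,0,0,0,0,0.04],[0,0.0,0,0,0,0,0.04]]}}

```text
clock: 4.6
position: [461.9, -256.7, 71.2]
ee_rot: [0.5, 0.501, -0.499, -0.499]
contact_force: [-0.9, 1.0, -0.9]
gripper_width: 39.7
```

Call:
{"name": "play_rows", "arguments": {"series": [[0,0.003,0,0,0,0,0.04],[0,0.0,0,0,0,0,0.04]]}}

```text
clock: 4.8
position: [462.0, -256.8, 68.1]
ee_rot: [0.5, 0.501, -0.499, -0.499]
contact_force: [-0.6, -1.1, -0.2]
gripper_width: 40.0
```

Call:
{"name": "play_rows", "arguments": {"series": [[0,0.003,0,0,0,0,0.04],[0,0.0,0,0,0,0,0.04]]}}

```text
clock: 5.0
position: [462.2, -256.8, 65.0]
ee_rot: [0.5, 0.501, -0.499, -0.499]
contact_force: [0.7, 0.3, 0.1]
gripper_width: 39.8
```

Call:
{"name": "play_rows", "arguments": {"series": [[0,0.003,0,0,0,0,0.04],[0,0.0,0,0,0,0,0.04]]}}

```text
clock: 5.2
position: [462.3, -256.8, 61.9]
ee_rot: [0.501, 0.501, -0.499, -0.499]
contact_force: [-0.1, 0.3, -0.8]
gripper_width: 39.9
```

Call:
{"name": "play_rows", "arguments": {"series": [[0,0.003,0,0,0,0,0.04],[0,0.0,0,0,0,0,0.04]]}}

```text
clock: 5.4
position: [462.3, -256.8, 58.7]
ee_rot: [0.501, 0.501, -0.499, -0.499]
contact_force: [-0.5, 0.2, -1.4]
gripper_width: 40.2
```

Call:
{"name": "play_rows", "arguments": {"series": [[0,0,0,0,0,0,0.02],[0,0,0,0,0,0,0.01],[0,0,0,0,0,0,0.0],[0,0,0,0,0,0,0.0]]}}

```text
clock: 5.8
position: [462.3, -257.8, 58.9]
ee_rot: [0.501, 0.501, -0.499, -0.499]
contact_force: [-0.3, -0.0, -0.2]
gripper_width: 10.2
```

```bash
python3 go.py 462 -257 58 90
```

```text
pos [ 462.3 -257.8   58.9] shift mm [0.8 0.9 0.3] rot [ 0.004  0.001 -0.001] F [-0.32 -0.04 -0.24] T [ 0.165 -0.031 -0.016] w 10.2 j [-0.2   0.37 -0.42 -0.   -0.78 -1.37] t 5.8
```

Call:
{"name": "play_rows", "arguments": {"series": [[0,0,0,0,0,0,0.0],[0,0,0,0,-0.05,0,0.0],[0,0,0,0,-0.05,0,0.0],[0,0,0,0,0,0,0.0]]}}

```text
clock: 6.2
position: [462.3, -257.7, 58.9]
ee_rot: [0.475, 0.526, -0.524, -0.473]
contact_force: [0.0, -1.3, -0.8]
gripper_width: 10.4
```

```bash
python3 go.py 462 -257 58 90
```

```text
pos [ 462.3 -257.7   58.9] shift mm [0.7 0.9 0.2] rot [ 0.004  0.102 -0.   ] F [ 0.03 -1.28 -0.82] T [-0.362  0.078 -0.057] w 10.4 j [-0.2   0.37 -0.41 -0.   -0.78 -1.27] t 6.2
```

Call:
{"name": "play_rows", "arguments": {"series": [[0,0,0,0,-0.04,0,0.0],[0,0,0,0,-0.04,0,0.0],[0,0,0,0,0,0,0.0]]}}

```text
clock: 6.5
position: [462.4, -257.5, 58.9]
ee_rot: [0.454, 0.544, -0.542, -0.452]
contact_force: [1.1, -2.0, -1.5]
gripper_width: 10.7
```

```bash
python3 go.py 462 -257 58 90; python3 -c "
from h import *
for i in range(3): get_image('top'); s=read_state(); print(s['wrist_torque'].round(3),s['contact_force'].round(2))"
```

```text
pos [ 462.4 -257.5   58.9] shift mm [0.6 0.9 0.3] rot [0.004 0.18  0.   ] F [ 1.1  -1.99 -1.46] T [-0.272 -0.278 -0.115] w 10.7 j [-0.2   0.37 -0.41 -0.   -0.78 -1.19] t 6.5
[-0.248  0.002 -0.17 ] [-0.77 -2.32 -1.44]
[-0.25   0.016 -0.157] [-0.34 -0.8  -1.02]
[-0.25  -0.018 -0.186] [-0.2  -1.54 -0.64]
```

Call:
{"name": "play_rows", "arguments": {"series": [[0,0,0,0,0.09,0,0.0],[0,0,0,0,0.09,0,0.0],[0,0,0,0,0.075,0,0.0],[0,0,0,0,0.075,0,0.0],[0,0,0,0,0,0,0.0]]}}

```text
clock: 7.15
position: [462.4, -257.8, 58.9]
ee_rot: [0.54, 0.458, -0.457, -0.538]
contact_force: [0.4, -1.8, -1.4]
gripper_width: 10.6
```

```bash
python3 go.py 462 -257 58 90; python3 -c "
from h import *
for i in range(3): get_image('top'); s=read_state(); print(s['wrist_torque'].round(3),s['contact_force'].round(2))"
```

```text
pos [ 462.4 -257.8   58.9] shift mm [0.7 0.9 0.5] rot [ 0.004 -0.164 -0.   ] F [ 0.4  -1.79 -1.44] T [-0.287  0.072 -0.131] w 10.6 j [-0.2   0.37 -0.42 -0.   -0.78 -1.53] t 7.15
[-0.363  0.02  -0.122] [-0.1  -1.82  0.33]
[-0.267  0.064 -0.092] [-0.53 -1.19 -0.  ]
[-0.259  0.069 -0.059] [-0.15 -1.27 -0.27]
```

Call:
{"name": "play_rows", "arguments": {"series": [[0,0,0,0,0.05,0,0.0],[0,0,0,0,0.05,0,0.0],[0,0,0,0,0,0,0.0]]}}

```text
clock: 7.6
position: [462.4, -257.8, 58.9]
ee_rot: [0.562, 0.431, -0.43, -0.56]
contact_force: [-0.0, -0.9, -1.1]
gripper_width: 10.3
```

```bash
python3 go.py 462 -257 58 90; python3 -c "
from h import *
for i in range(4): get_image('top'); s=read_state(); print(s['wrist_torque'].round(3),s['contact_force'].round(2))"
```

```text
pos [ 462.4 -257.8   58.9] shift mm [0.7 0.9 0.6] rot [ 0.004 -0.262 -0.   ] F [-0.01 -0.87 -1.08] T [-0.349  0.07  -0.11 ] w 10.3 j [-0.2   0.37 -0.42 -0.   -0.78 -1.63] t 7.6
[-0.313  0.036 -0.069] [ 0.17 -1.26 -1.47]
[-0.265  0.107 -0.094] [-0.03 -1.22 -0.91]
[-0.29   0.047 -0.038] [-0.13 -1.37 -0.48]
[-0.25   0.082 -0.023] [-0.63 -1.16 -1.3 ]
```

Call:
{"name": "play_rows", "arguments": {"series": [[0,0,0,0,0.1,0,0.0],[0,0,0,0,0.1,0,0.0],[0,0,0,0,0.1,0,0.0],[0,0,0,0,0.1,0,0.0],[0,0,0,0,0,0,0.0]]}}

```text
clock: 8.3
position: [462.4, -257.8, 58.9]
ee_rot: [0.638, 0.309, -0.307, -0.636]
contact_force: [-0.5, -0.8, -0.0]
gripper_width: 10.6
```

```bash
python3 go.py 462 -257 58 90; python3 -c "
from h import *
for i in range(2): d=get_image('scene'); s=read_state(); print(s['wrist_torque'].round(3),s['contact_force'].round(2))
d=shot('scene','s6.png')
a=cv2.imread('pics/s6.png')[120:195,310:410];cv2.imwrite('pics/s6c.png',cv2.resize(a,None,fx=8,fy=8,interpolation=cv2.INTER_CUBIC))"
```

```text
pos [ 462.4 -257.8   58.9] shift mm [0.4 0.9 0.8] rot [ 0.004 -0.67   0.   ] F [-0.48 -0.83 -0.05] T [-0.363  0.045 -0.071] w 10.6 j [-0.2   0.37 -0.42  0.   -0.78 -2.04] t 8.3
[-0.319  0.037 -0.091] [-0.19 -1.93  0.09]
[-0.287 -0.009 -0.088] [-0.09 -1.36  0.26]
```

Call:
{"name": "play_rows", "arguments": {"series": [[0,0,0,0,0.1,0,0.0],[0,0,0,0,0.1,0,0.0],[0,0,0,0,0.1,0,0.0],[0,0,0,0,0.1,0,0.0],[0,0,0,0,0.1,0,0.0],[0,0,0,0,0.08,0,0.0],[0,0,0,0,0,0,0.0]]}}

```text
clock: 9.15
position: [462.5, -257.8, 58.9]
ee_rot: [0.699, 0.112, -0.11, -0.698]
contact_force: [0.1, -1.2, -0.7]
gripper_width: 10.5
```

```bash
python3 go.py 462 -257 58 90; python3 -c "
from h import *
for i in range(2): d=get_image('scene'); s=read_state(); print(s['wrist_torque'].round(3),s['contact_force'].round(2))"
```

```text
pos [ 462.5 -257.8   58.9] shift mm [-0.2  0.9  1. ] rot [ 4.000e-03 -1.256e+00  1.000e-03] F [ 0.14 -1.17 -0.69] T [-0.45   0.024 -0.108] w 10.5 j [-0.2   0.37 -0.42  0.   -0.78 -2.63] t 9.15
[-0.372  0.023 -0.079] [-0.42 -0.2  -0.05]
[-0.401 -0.009 -0.059] [-0.18 -0.82 -0.78]
```

Call:
{"name": "play_rows", "arguments": {"series": [[0,0,0,0,0.05,0,0.0],[0,0,0,0,0.04,0,0.0],[0,0,0,0,0,0,0.0]]}}

```text
clock: 9.55
position: [462.5, -257.8, 58.9]
ee_rot: [0.703, 0.082, -0.08, -0.702]
contact_force: [-0.1, -0.7, -1.5]
gripper_width: 10.6
```

```bash
python3 go.py 462 -257 58 90; python3 -c "
from h import *
for i in range(2): d=get_image('scene'); s=read_state(); print(s['wrist_torque'].round(3),s['contact_force'].round(2))"
```

```text
pos [ 462.5 -257.8   58.9] shift mm [-0.3  0.9  0.9] rot [ 4.000e-03 -1.341e+00  1.000e-03] F [-0.13 -0.66 -1.49] T [-0.361  0.055 -0.118] w 10.6 j [-0.2   0.37 -0.42  0.   -0.78 -2.71] t 9.55
[-0.355  0.032 -0.085] [ 0.07 -1.49 -0.24]
[-0.386  0.03  -0.001] [-0.47 -1.46 -0.54]
```

Call:
{"name": "play_rows", "arguments": {"series": [[0,0,0,0,0,0,0.03],[0,0,0,0,0,0,0.03],[0,0,0,0,0,0,0.03],[0,-0.02,0,0,0,0,0.03],[0,-0.04,0,0,0,0,0.03],[0,-0.04,0,0,0,0,0.0],[0,-0.02,0,0,0,0,0.0],[0,0,0,0,0,0,0.0]]}}

```text
clock: 10.45
position: [461.6, -256.7, 182.4]
ee_rot: [0.702, 0.083, -0.083, -0.702]
contact_force: [-0.7, 0.9, 0.8]
gripper_width: 0.3
```

```bash
python3 go.py 452.5 -319 100 90
python3 - <<'E'
from h import *
d=shot('scene','s7.png');s=read_state();p=s['position'];print(p,(proj(d,p)-[310,120])*8,(proj(d,p+[0,0,25])-[310,120])*8)
a=cv2.imread('pics/s7.png')[120:195,310:410];cv2.imwrite('pics/s7c.png',cv2.resize(a,None,fx=8,fy=8,interpolation=cv2.INTER_CUBIC))
E
```

```text
pos [ 461.6 -256.7  182.4] shift mm [-23.3  82.4 -58.4] rot [ 0.    -1.336 -0.   ] F [-0.65  0.92  0.79] T [-0.028 -0.011  0.022] w 0.3 j [-0.2   0.24 -0.26  0.   -1.08 -2.71] t 10.45
[ 460.8101247  -256.38621688  180.92502198] [368.76563652 304.90212755] [373.38660516 240.51822712]
```

View pics/s7c.png

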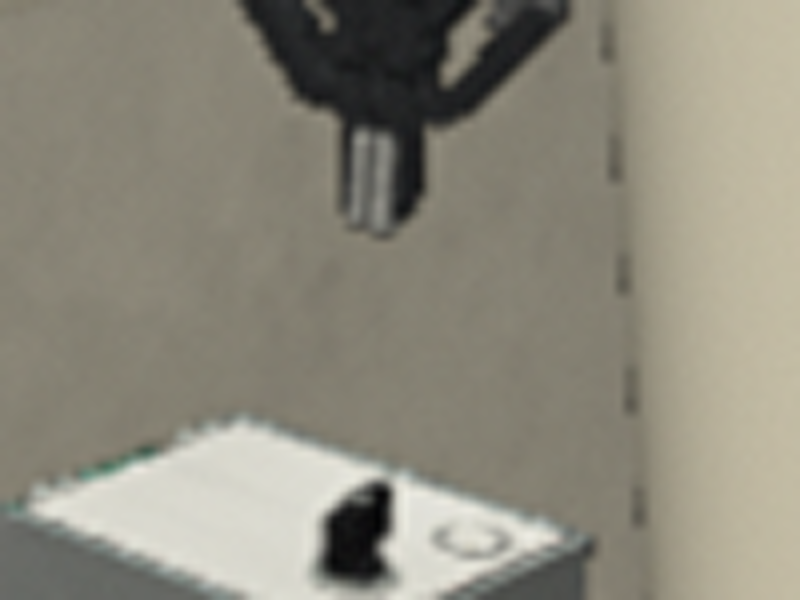

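Call:
{"name": "play_rows", "arguments": {"series": [[-0.012,0,-0.03,0,0,0,0.0],[-0.011,0,-0.028,0,0,0,0.0],[0,0.03,0,0,0,0,0.0],[0,0.04,0,0,0,0,0.0],[0,0.025,0,0,0,0,0.0],[0,0,0,0,0,0,0.0]]}}

```text
clock: 11.1
position: [447.1, -317.7, 75.4]
ee_rot: [-0.699, -0.079, 0.086, 0.705]
contact_force: [-0.7, 0.5, 0.7]
gripper_width: -0.2
```

```bash
python3 go.py 452.5 -319 55 90
```

```text
pos [ 447.1 -317.7   75.4] shift mm [ 5.1 20.3 -2.7] rot [-0.014 -1.336 -0.002] F [-0.71  0.55  0.73] T [0.045 0.055 0.04 ] w -0.2 j [-0.32  0.39 -0.34 -0.   -0.86 -2.58] t 11.1
```

Call:
{"name": "play_rows", "arguments": {"series": [[0.005,0.006,-0.003,-0.01,0,0,0.0],[0,0.006,0,0,0,0,0.0],[0,0.004,0,0,0,0,0.0],[0,0,0,0,0,0,0.0]]}}

```text
clock: 11.5
position: [453.9, -319.7, 59.0]
ee_rot: [0.704, 0.08, -0.086, -0.701]
contact_force: [-0.3, 0.3, 0.1]
gripper_width: 0.0
```

Call:
{"name": "play_rows", "arguments": {"series": [[0,0.004,0,0,0,0,0.0],[0,0.002,0,0,0,0,0.0],[0,0,0,0,0,0,0.0]]}}

```text
clock: 11.8
position: [455.1, -320.0, 54.4]
ee_rot: [0.704, 0.082, -0.085, -0.7]
contact_force: [-0.5, 0.2, -0.8]
gripper_width: 0.1
```

Call:
{"name": "play_rows", "arguments": {"series": [[0,0.002,0,0,0,0,0.0],[0,0,0,0,0,0,0.0]]}}

```text
clock: 12.0
position: [455.3, -320.2, 52.7]
ee_rot: [0.704, 0.082, -0.085, -0.7]
contact_force: [0.6, -0.7, 0.1]
gripper_width: -0.1
```

Call:
{"name": "play_rows", "arguments": {"series": [[0,0.002,0.002,0,0,0,0.0],[0,0.002,0,0,0,0,0.0],[0,0,0,0,0,0,0.0]]}}

```text
clock: 12.3
position: [454.9, -318.1, 48.5]
ee_rot: [0.704, 0.082, -0.085, -0.7]
contact_force: [-1.0, 0.2, 0.7]
gripper_width: 0.0
```

Call:
{"name": "play_rows", "arguments": {"series": [[0,0.002,0,0,0,0,0.0]]}}

```text
clock: 12.4
position: [455.1, -318.2, 46.7]
ee_rot: [0.704, 0.082, -0.085, -0.7]
contact_force: [0.6, 0.2, 0.8]
gripper_width: 0.1
```

Call:
{"name": "play_rows", "arguments": {"series": [[0,0.002,0,0,0,0,0.0]]}}

```text
clock: 12.5
position: [455.0, -318.2, 44.4]
ee_rot: [0.704, 0.082, -0.085, -0.7]
contact_force: [0.0, 0.8, -0.2]
gripper_width: -0.0
```

Call:
{"name": "play_rows", "arguments": {"series": [[0,0.001,0,0,0,0,0.0]]}}

```text
clock: 12.6
position: [455.0, -318.2, 43.2]
ee_rot: [0.704, 0.082, -0.085, -0.7]
contact_force: [-0.6, -0.7, -0.2]
gripper_width: -0.0
```

Call:
{"name": "play_rows", "arguments": {"series": [[0,0.002,0,0,0,0,0.0]]}}

```text
clock: 12.7
position: [455.0, -318.3, 41.8]
ee_rot: [0.704, 0.082, -0.085, -0.7]
contact_force: [-3.1, 5.5, 15.5]
gripper_width: -0.1
```

Call:
{"name": "play_rows", "arguments": {"series": [[0,0.002,0,0,0,0,0.0]]}}

```text
clock: 12.8
position: [455.1, -318.3, 41.1]
ee_rot: [0.705, 0.082, -0.085, -0.7]
contact_force: [-3.3, 4.0, 13.6]
gripper_width: 0.1
```

Call:
{"name": "play_rows", "arguments": {"series": [[0,0.002,0,0,0,0,0.0]]}}

```text
clock: 12.9
position: [455.1, -318.4, 40.4]
ee_rot: [0.705, 0.083, -0.086, -0.699]
contact_force: [-2.7, 3.0, 10.7]
gripper_width: -0.0
```

Call:
{"name": "play_rows", "arguments": {"series": [[0,0.002,0,0,0,0,0.0]]}}

```text
clock: 13.0
position: [455.1, -318.4, 39.9]
ee_rot: [0.705, 0.083, -0.086, -0.699]
contact_force: [-2.7, 2.4, 9.9]
gripper_width: 0.3
```

Call:
{"name": "play_rows", "arguments": {"series": [[0,0.002,0,0,0,0,0.0]]}}

```text
clock: 13.1
position: [455.2, -318.4, 39.1]
ee_rot: [0.705, 0.083, -0.086, -0.699]
contact_force: [-1.7, 0.8, 7.3]
gripper_width: -0.3
```

Call:
{"name": "play_rows", "arguments": {"series": [[0,0.002,0,0,0,0,0.0]]}}

```text
clock: 13.2
position: [455.3, -318.4, 38.1]
ee_rot: [0.705, 0.083, -0.086, -0.699]
contact_force: [-1.0, 2.0, 3.6]
gripper_width: 0.3
```

Call:
{"name": "play_rows", "arguments": {"series": [[0,0.002,0,0,0,0,0.0]]}}

```text
clock: 13.3
position: [455.4, -318.5, 37.1]
ee_rot: [0.705, 0.084, -0.086, -0.699]
contact_force: [-2.8, 3.0, 11.1]
gripper_width: 0.0
```

Call:
{"name": "play_rows", "arguments": {"series": [[0,0.002,0,0,0,0,0.0]]}}

```text
clock: 13.4
position: [455.4, -318.5, 36.6]
ee_rot: [0.705, 0.084, -0.086, -0.699]
contact_force: [-3.6, 4.4, 13.4]
gripper_width: -0.1
```

Call:
{"name": "play_rows", "arguments": {"series": [[0,-0.02,0,0,0,0,0.0],[-0.02,-0.045,0,0,0,0,0.0],[-0.02,-0.045,0,0,0,0,0.0],[-0.02,-0.045,0,0,0,0,0.0],[-0.01,-0.045,0,0,0,0,0.0],[0,-0.045,0,0,0,0,0.0],[0,-0.02,0,0,0,0,0.0]]}}

```text
clock: 14.1
position: [384.4, -332.8, 308.0]
ee_rot: [0.704, 0.081, -0.089, -0.7]
contact_force: [1.0, 0.5, -0.5]
gripper_width: 0.3
```

Call:
{"name": "play_rows", "arguments": {"series": [[0,0,0,0,-0.12,0,0.04],[0,0,0,0,-0.14,0,0.05],[0,0,0,0,-0.14,0,0.05],[0,0,0,0,-0.14,0,0.05],[0,0,0,0,-0.14,0,0.05],[0,0,0,0,-0.14,0,0.05],[0,0,0,0,-0.14,0,0.05],[0,0,0,0,-0.14,0,0.05],[0,0,0,0,-0.14,0,0.05],[0,0,0,0,-0.14,0,0.05]]}}

```text
clock: 15.1
position: [385.9, -333.7, 310.7]
ee_rot: [-0.476, -0.523, 0.528, 0.47]
contact_force: [-1.2, -0.9, -0.2]
gripper_width: 50.1
```

Call:
{"name": "play_rows", "arguments": {"series": [[0,0,0,0,-0.14,0,0.05],[0,0,0,0,-0.14,0,0.05],[0,0,0,0,-0.14,0,0.05],[0,0,0,0,-0.14,0,0.05],[0,0,0,0,-0.14,0,0.05],[0,0,0,0,-0.14,0,0.05],[0,0,0,0,-0.14,0,0.05],[0,0,0,0,-0.14,0,0.05],[0,0,0,0,-0.14,0,0.05],[0,0,0,0,-0.14,0,0.05]]}}

```text
clock: 16.1
position: [385.6, -333.2, 306.2]
ee_rot: [-0.002, -0.704, 0.71, 0.003]
contact_force: [-0.7, 0.2, -0.5]
gripper_width: 50.1
```

```bash
python3 go.py 533 -283 300 180
```

```text
pos [ 385.6 -333.2  306.2] shift mm [-147.     5.7  -51.2] rot [-0.008 -0.006  0.001] F [-0.68  0.17 -0.54] T [-0.015  0.022  0.024] w 50.1 j [-0.39  0.12 -0.09  0.01 -1.36  0.38] t 16.1
```

```bash
python3 - <<'E'
from h import *
t=shot('top','t8.png');d=shot('scene','s8.png')
a=cv2.imread('pics/t8.png')[150:260,330:430];b=cv2.imread('pics/s8.png')[120:230,300:410]
cv2.imwrite('pics/v8.png',np.hstack([cv2.resize(a,(400,440),interpolation=2),cv2.resize(b,(400,440)[:0] or (440*110//110-40,440),interpolation=2)]))
for f,o in(('t8.png',t),('s8.png',d)):
    h=cv2.cvtColor(cv2.imread('pics/'+f),cv2.COLOR_BGR2HSV)
    m=cv2.inRange(h,(12,70,60),(32,255,255))
    n,l,st,c=cv2.connectedComponentsWithStats(m)
    print(f,[(st[i].tolist(),c[i].round(1).tolist()) for i in range(1,n) if st[i][4]>15])
for y in(-312,-254):print(y,proj(t,[533,y,63]),proj(d,[533,y,63]))
E
```

```text
t8.png [([69, 10, 5, 4, 17], [71.1, 11.6]), ([191, 145, 8, 7, 19], [193.5, 147.0]), ([347, 170, 28, 58, 674], [359.0, 197.7]), ([420, 184, 41, 78, 672], [443.9, 223.3]), ([502, 227, 58, 70, 3159], [533.2, 261.5]), ([332, 265, 20, 9, 155], [340.9, 268.8]), ([459, 271, 50, 23, 169], [477.4, 282.3]), ([188, 390, 17, 30, 156], [195.5, 405.9]), ([295, 395, 59, 25, 365], [321.0, 408.5]), ([254, 399, 27, 7, 67], [267.3, 401.1]), ([195, 403, 39, 17, 88], [215.0, 409.2]), ([241, 404, 12, 16, 99], [246.8, 412.9])]
s8.png [([393, 18, 4, 19, 45], [394.4, 27.1]), ([334, 188, 6, 5, 22], [336.6, 190.0]), ([434, 215, 62, 30, 1344], [464.1, 229.5]), ([360, 219, 23, 15, 178], [370.1, 225.9]), ([389, 236, 45, 14, 185], [411.2, 244.8]), ([375, 247, 31, 49, 981], [389.9, 271.7]), ([205, 284, 30, 20, 315], [220.3, 294.0]), ([433, 296, 51, 12, 162], [456.6, 303.6]), ([179, 312, 15, 17, 89], [186.7, 320.6])]
-312 [392.17186854 199.1272796 ] [346.86794875 182.69755345]
-254 [368.71206367 199.09057126] [335.10633752 187.69604695]
```

View pics/v8.png

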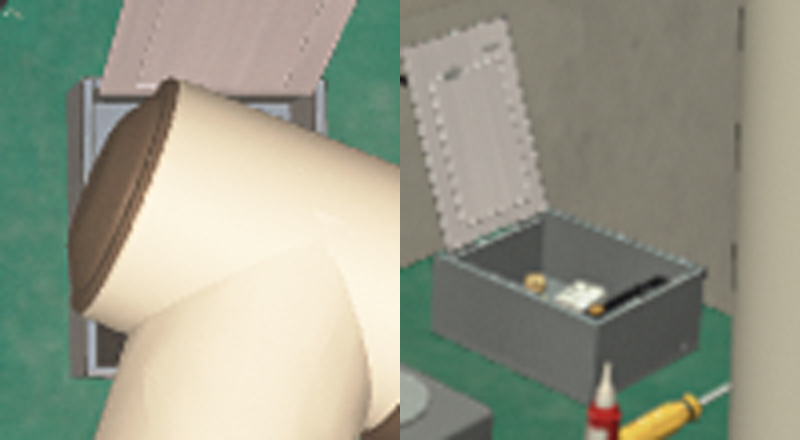

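```bash
python3 - <<'E'
from h import *
d=load('s8.png')
for z in(54,58,62):print(onz(d,336.6,190,z))
# block white blob centroid
print(onz(d,300+(580-400)/400*110,120+293/4,32))
E
python3 go.py 533 -254 306 180
```

```text
[ 530.91152099 -259.45914983   54.        ]
[ 525.20241824 -252.52790038   58.        ]
[ 519.49331549 -245.59665092   62.        ]
[ 516.56565225 -308.27981305   32.        ]
pos [ 385.6 -333.1  306.2] shift mm [-146.4   -0.6  -81. ] rot [-0.008 -0.013  0.001] F [-0.8   0.46  0.18] T [ 0.052  0.029 -0.031] w 49.9 j [-0.39  0.12 -0.09  0.01 -1.36  0.37] t 16.2
```

Call:
{"name": "play_rows", "arguments": {"series": [[0,0.01,-0.03,0,0,0,0.05],[0,0.01,-0.045,0,0,0,0.05],[0,0.01,-0.045,0,0,0,0.05],[0,0.01,-0.045,0,0,0,0.05],[0,0,-0.04,0,0,0,0.05],[0,0,0,0,0,0,0.05]]}}

```text
clock: 16.8
position: [390.5, -123.4, 261.1]
ee_rot: [-0.014, -0.704, 0.71, 0.014]
contact_force: [0.1, -0.4, 0.7]
gripper_width: 50.3
```

```bash
python3 - <<'E'
from h import *
t=shot('top','t9.png')
img=cv2.imread('pics/t9.png')
h=cv2.cvtColor(img,cv2.COLOR_BGR2HSV)
x0,y0,x1,y1=340,165,420,245
sub=h[y0:y1,x0:x1]
m=cv2.inRange(sub,(12,70,60),(35,255,255))
n,l,st,c=cv2.connectedComponentsWithStats(m)
for i in range(1,n):
    if st[i][4]>8: u=c[i]+[x0,y0]; print(st[i],u,onz(t,*u,60),onz(t,*u,35))
v8=cv2.resize(img[y0-20:y1+5,x0-15:x1+15],None,fx=6,fy=5.6,interpolation=2)
cv2.imwrite('pics/v9.png',v8)
E
python3 go.py 533 -254 306 180
```

```text
[ 20  32  13  12 124] [365.98387097 202.70967742] [ 524.31327385 -247.66213987   60.        ] [ 527.01847722 -252.45355622   35.        ]
[  0  60  44  20 657] [358.46575342 235.90715373] [ 442.169391   -227.64635225   60.        ] [ 443.18727218 -232.02662316   35.        ]
pos [ 390.3 -124.6  261. ] shift mm [-147.8  -44.2  123.8] rot [-0.008 -0.041  0.001] F [-0.62  0.01 -0.16] T [ 0.034  0.017 -0.001] w 50.2 j [ 0.1  -0.04 -0.37  0.01 -1.24 -0.14] t 16.85
```

Call:
{"name": "play_rows", "arguments": {"series": [[-0.02,0,0.02,-0.008,-0.041,0,0.05],[-0.03,0,0.03,0,0,0,0.05],[-0.03,0,0.03,0,0,0,0.05],[-0.03,0,0.03,0,0,0,0.05],[-0.02,0,0.015,0,0,0,0.05],[0,0,0,0,0,0,0.05]]}}

```text
clock: 17.45
position: [523.3, -261.3, 260.5]
ee_rot: [-0.006, -0.707, 0.707, 0.005]
contact_force: [-0.5, 0.4, -1.1]
gripper_width: 50.1
```

```bash
python3 go.py 525 -252 90 180
```

```text
pos [ 523.3 -261.3  260.5] shift mm [ -1.4 170.5  -9.5] rot [-0.001 -0.015 -0.001] F [-0.53  0.36 -1.1 ] T [0.079 0.053 0.024] w 50.1 j [-0.19  0.28  0.    0.   -1.29  0.17] t 17.45
```

Call:
{"name": "play_rows", "arguments": {"series": [[-0.001,0.04,-0.009,0,-0.015,0,0.05],[0,0.045,0,0,0,0,0.05],[0,0.045,0,0,0,0,0.05],[0,0.04,0,0,0,0,0.05],[0,0.02,0,0,0,0,0.05],[0,0,0,0,0,0,0.05]]}}

```text
clock: 18.05
position: [523.0, -259.9, 65.2]
ee_rot: [-0.009, -0.706, 0.708, 0.006]
contact_force: [-1.1, 0.7, 0.3]
gripper_width: 50.1
```

```bash
python3 go.py 525 -252 -5 180
```

```text
pos [ 523.  -259.9   65.2] shift mm [-1.5 70.2 -8.1] rot [-0.003 -0.021 -0.005] F [-1.1   0.73  0.27] T [ 0.064  0.047 -0.016] w 50.1 j [-0.18  0.44 -0.28  0.   -0.85  0.16] t 18.05
```

Call:
{"name": "play_rows", "arguments": {"series": [[-0.001,0,-0.004,0,-0.02,0,0.05],[-0.001,0,-0.003,0,0,0,0.05],[0,0.012,0,0,0,0,0.05],[0,0.012,0,0,0,0,0.05],[0,0,0,0,0,0,0.05]]}}

```text
clock: 18.55
position: [528.3, -254.2, 45.0]
ee_rot: [-0.006, -0.705, 0.709, -0.004]
contact_force: [0.4, 0.9, -0.2]
gripper_width: 49.9
```

Call:
{"name": "play_rows", "arguments": {"series": [[0,0.01,0,0,0,0,0.05],[0,0.01,0,0,0,0,0.05],[0,0,0,0,0,0,0.05]]}}

```text
clock: 18.85
position: [528.8, -254.3, 23.5]
ee_rot: [-0.006, -0.705, 0.709, -0.005]
contact_force: [-0.3, -0.6, -0.5]
gripper_width: 49.9
```

```bash
python3 go.py 525 -252 -5 180
```

```text
pos [ 528.8 -254.3   23.5] shift mm [ 4.3 28.4 -2.4] rot [-0.006 -0.002 -0.015] F [-0.31 -0.62 -0.47] T [0.019 0.093 0.007] w 49.9 j [-0.17  0.5  -0.32  0.   -0.74  0.17] t 18.85
```

Call:
{"name": "play_rows", "arguments": {"series": [[0.003,0.007,-0.002,-0.006,0,-0.014,0.05],[0.001,0.007,0,0,0,0,0.05],[0,0.005,0,0,0,0,0.05],[0,0,0,0,0,0,0.05]]}}

```text
clock: 19.25
position: [524.6, -252.2, 2.3]
ee_rot: [0.0, 0.707, -0.707, -0.001]
contact_force: [0.7, 1.1, -0.5]
gripper_width: 49.8
```

```bash
python3 go.py 525 -252 -5 180
```

```text
pos [ 524.6 -252.2    2.3] shift mm [-0.4  7.3 -0.2] rot [ 0.001 -0.002  0.001] F [ 0.72  1.12 -0.46] T [0.017 0.04  0.021] w 49.8 j [-0.17  0.53 -0.33 -0.   -0.72  0.17] t 19.25
```

Down 6 mm more, then close gradually.

Call:
{"name": "play_rows", "arguments": {"series": [[0,0.006,0,0,0,0,0.05],[0,0,0,0,0,0,0.04],[0,0,0,0,0,0,0.034],[0,0,0,0,0,0,0.03],[0,0,0,0,0,0,0.025]]}}

```text
clock: 19.75
position: [525.5, -252.4, -3.6]
ee_rot: [0.001, 0.707, -0.707, -0.0]
contact_force: [0.4, 0.8, 0.1]
gripper_width: 27.7
```

Call:
{"name": "play_rows", "arguments": {"series": [[0,0,0,0,0,0,0.015],[0,0,0,0,0,0,0.0],[0,0,0,0,0,0,0.0]]}}

```text
clock: 20.05
position: [525.4, -252.4, -3.6]
ee_rot: [0.001, 0.707, -0.707, -0.0]
contact_force: [-0.5, -0.9, -0.8]
gripper_width: 27.9
```

```bash
python3 go.py 525 -252 -5 180
```

```text
pos [ 525.4 -252.4   -3.6] shift mm [ 0.4  1.4 -0.4] rot [ 0.001 -0.002 -0.001] F [-0.53 -0.92 -0.82] T [ 0.052 -0.118  0.025] w 27.9 j [-0.17  0.53 -0.33 -0.   -0.7   0.17] t 20.05
```

Call:
{"name": "play_rows", "arguments": {"series": [[0,-0.005,0,0,0,0,0.0],[0,-0.015,0,0,0,0,0.0],[0,-0.025,0,0,0,0,0.0],[0,-0.03,0,0,0,0,0.0],[0,-0.03,0,0,0,0,0.0],[0,-0.02,0,0,0,0,0.0],[0,-0.01,0,0,0,0,0.0],[0,0,0,0,0,0,0.0]]}}

```text
clock: 20.85
position: [521.0, -251.3, 134.1]
ee_rot: [-0.002, 0.709, -0.705, -0.005]
contact_force: [0.6, 0.2, -2.3]
gripper_width: 27.7
```

```bash
python3 go.py 498.5 -27.4 130 180;python3 -c "
from h import *
for f in ['top0.png']:
  d=load(f); h=cv2.cvtColor(cv2.imread('pics/'+f),cv2.COLOR_BGR2HSV)
s=read_state();print(s['contact_force'])"
```

```text
pos [ 521.  -251.3  134.1] shift mm [  23.4    5.4 -223.8] rot [ 0.005 -0.004  0.01 ] F [ 0.56  0.22 -2.27] T [ 0.008 -0.046  0.032] w 27.7 j [-0.17  0.37 -0.19 -0.   -1.02  0.17] t 20.85
[ 0.56299026  0.21957438 -2.26700336]
```

Call:
{"name": "play_rows", "arguments": {"series": [[0.003,0,-0.015,0.005,-0.004,0.01,0.0],[0.004,0,-0.03,0,0,0,0.0],[0.004,0,-0.035,0,0,0,0.0],[0.004,0,-0.035,0,0,0,0.0],[0.004,0,-0.035,0,0,0,0.0],[0.004,0,-0.03,0,0,0,0.0],[0,0,-0.02,0,0,0,0.0],[0,0,-0.01,0,0,0,0.0],[0,0,0,0,0,0,0.0]]}}

```text
clock: 21.75
position: [488.7, -34.3, 121.9]
ee_rot: [-0.006, 0.707, -0.707, -0.01]
contact_force: [0.1, -0.9, -1.6]
gripper_width: 27.7
```

```bash
python3 go.py 498.5 -27.4 44 180
```

```text
pos [488.7 -34.3 121.9] shift mm [-11.5  77.7  -6.9] rot [ 0.001 -0.006  0.023] F [ 0.12 -0.87 -1.63] T [ 0.035 -0.038 -0.029] w 27.7 j [ 0.26  0.25 -0.41 -0.01 -0.94 -0.26] t 21.75
```

Call:
{"name": "play_rows", "arguments": {"series": [[-0.006,0.015,-0.004,0,-0.006,0.023,0.0],[-0.006,0.02,-0.003,0,0,0,0.0],[0,0.02,0,0,0,0,0.0],[0,0.01,0,0,0,0,0.0],[0,0,0,0,0,0,0.0]]}}

```text
clock: 22.25
position: [500.4, -31.0, 53.1]
ee_rot: [-0.001, -0.707, 0.707, 0.002]
contact_force: [0.3, -0.7, -2.9]
gripper_width: 27.6
```

```bash
python3 go.py 498.5 -27.4 36 180; python3 - <<'E'
from h import *
# weight seen by scene camera vs expectation
d=shot('scene','s10.png');p=read_state()['position']
h=cv2.cvtColor(cv2.imread('pics/s10.png'),cv2.COLOR_BGR2HSV)[170:240,255:330]
m=cv2.inRange(h,(12,70,60),(32,255,255));v,u=np.nonzero(m)
if len(u):print(len(u),u.mean()+255,u.min()+255,u.max()+255,v.min()+170,v.max()+170)
print('foot',proj(d,[p[0],p[1],p[2]+15.6]),proj(d,[p[0],p[1],p[2]+35]),'pan',proj(d,[498.5,-27.4,50]))
E
```

```text
pos [500.4 -31.   53.1] shift mm [ 1.9 17.1 -3.6] rot [-0.001 -0.003  0.001] F [ 0.29 -0.73 -2.9 ] T [ 0.045  0.089 -0.   ] w 27.6 j [ 0.26  0.34 -0.48  0.   -0.74 -0.27] t 22.25
113 290.7433628318584 287 297 194 213
foot [291.81666776 211.13232207] [291.85970405 204.94266713] pan [291.44782218 217.88356429]
```

Call:
{"name": "play_rows", "arguments": {"series": [[0.002,0.006,-0.003,0,0,0,0.0],[0,0.006,0,0,0,0,0.0],[0,0.003,0,0,0,0,0.0],[0,0,0,0,0,0,0.0]]}}

```text
clock: 22.7
position: [500.4, -28.1, 39.8]
ee_rot: [0.003, 0.707, -0.707, 0.0]
contact_force: [-0.0, -0.1, -2.0]
gripper_width: 27.6
```

Call:
{"name": "play_rows", "arguments": {"series": [[0,0.001,0,0,0,0,0.0],[0,0,0,0,0,0,0.0]]}}

```text
clock: 22.9
position: [500.8, -27.9, 39.2]
ee_rot: [0.003, 0.707, -0.707, 0.001]
contact_force: [-0.1, 0.4, -1.5]
gripper_width: 27.4
```

Call:
{"name": "play_rows", "arguments": {"series": [[0,0.001,0,0,0,0,0.0]]}}

```text
clock: 23.0
position: [501.2, -27.8, 38.5]
ee_rot: [0.003, 0.707, -0.707, 0.001]
contact_force: [0.2, -0.0, -1.9]
gripper_width: 27.9
```

Call:
{"name": "play_rows", "arguments": {"series": [[0,0.001,0,0,0,0,0.0]]}}

```text
clock: 23.1
position: [501.3, -27.7, 37.6]
ee_rot: [0.003, 0.707, -0.707, 0.001]
contact_force: [-0.5, 0.5, -2.0]
gripper_width: 27.6
```

Call:
{"name": "play_rows", "arguments": {"series": [[0.002,0.001,0,0,0,0,0.0],[0,0.001,0,0,0,0,0.0]]}}

```text
clock: 23.3
position: [499.2, -27.7, 35.5]
ee_rot: [0.004, 0.707, -0.707, 0.001]
contact_force: [-0.8, 0.4, -1.6]
gripper_width: 27.8
```

Call:
{"name": "play_rows", "arguments": {"series": [[0,0.001,0,0,0,0,0.0]]}}

```text
clock: 23.4
position: [499.2, -27.7, 34.5]
ee_rot: [0.004, 0.707, -0.707, 0.001]
contact_force: [0.1, 0.1, -2.6]
gripper_width: 27.6
```

Call:
{"name": "play_rows", "arguments": {"series": [[0,0.001,0,0,0,0,0.0]]}}

```text
clock: 23.5
position: [499.3, -27.7, 34.3]
ee_rot: [0.003, 0.707, -0.707, 0.001]
contact_force: [-4.8, 1.2, 11.7]
gripper_width: 28.0
```

Call:
{"name": "play_rows", "arguments": {"series": [[0,0,0,0,0,0,0.0],[0,0,0,0,0,0,0.029],[0,0,0,0,0,0,0.031],[0,0,0,0,0,0,0.038],[0,0,0,0,0,0,0.045],[0,0,0,0,0,0,0.05],[0,0,0,0,0,0,0.05]]}}

```text
clock: 24.2
position: [500.9, -27.5, 35.3]
ee_rot: [0.004, 0.707, -0.707, 0.003]
contact_force: [0.1, 0.2, -1.1]
gripper_width: 50.0
```

Call:
{"name": "play_rows", "arguments": {"series": [[0,-0.01,0,0,0,0,0.05],[0,-0.025,0,0,0,0,0.05],[0,-0.035,0,0,0,0,0.05],[0,-0.035,0,0,0,0,0.05],[0,-0.035,0,0,0,0,0.05],[0.03,-0.025,0,0,0,0,0.05],[0.04,0,0,0,0,0,0.05],[0.04,0,0,0,0,0,0.05],[0,0,0,0,0,0,0.05]]}}

```text
clock: 25.1
position: [386.7, -28.1, 211.6]
ee_rot: [0.006, 0.708, -0.707, 0.004]
contact_force: [0.4, -0.8, 0.1]
gripper_width: 49.9
```

```bash
python3 go.py 498.5 -27.4 36 180; python3 - <<'E'
from h import *
d=shot('scene','s11.png');t=shot('top','t11.png')
img=cv2.imread('pics/t11.png');h=cv2.cvtColor(img,cv2.COLOR_BGR2HSV)[190:235,250:305]
m=cv2.inRange(h,(12,70,60),(35,255,255));v,u=np.nonzero(m)
if len(u):
    c=u.mean()+250,v.mean()+190;print('top',len(u),c,onz(t,*c,80))
h=cv2.cvtColor(cv2.imread('pics/s11.png'),cv2.COLOR_BGR2HSV)[170:240,255:330]
m=cv2.inRange(h,(12,70,60),(32,255,255));v,u=np.nonzero(m)
if len(u):print('scene',len(u),u.mean()+255,u.min()+255,u.max()+255,v.min()+170,v.max()+170,'expect top/foot',proj(d,[498.5,-27.4,101]),proj(d,[498.5,-27.4,50]))
a=cv2.imread('pics/s11.png')[95:245,230:410];cv2.imwrite('pics/v11.png',np.hstack([cv2.resize(a,(480,400),interpolation=2),cv2.resize(img[150:255,240:320],(305,400),interpolation=2)]))
E
```

```text
pos [386.7 -28.1 211.6] shift mm [-109.1  177.3   -0.8] rot [ 0.001 -0.002 -0.015] F [ 0.43 -0.75  0.07] T [-0.019 -0.065 -0.013] w 49.9 j [ 0.36 -0.06 -0.51  0.   -1.1  -0.36] t 25.1
top 130 (np.float64(277.86923076923074), np.float64(214.35384615384615)) [493.35015669 -29.18550484  80.        ]
scene 155 291.7935483870968 287 297 201 220 expect top/foot [291.55527596 201.61596737] [291.44782218 217.88356429]
```

View pics/v11.png

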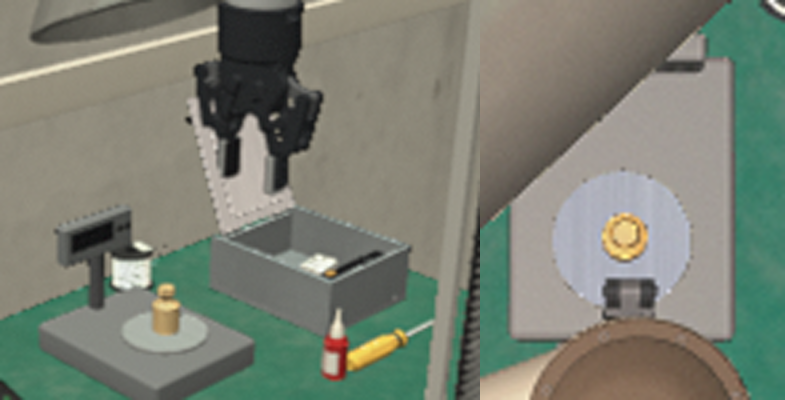

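```bash
python3 -c "
from h import *
print(job_done())"
```

```text
the job is handed in; nothing more can be done
None
```

The job is done and handed in at about 25 s of the 61 s allowed; it reported no verdict.

- **Screw:** It loosens clockwise. A gentle counterclockwise try of about 0.18 rad met a rising torque of about 0.17 N m. I stopped there, well short of the 0.33 rad that counts as forcing it. Clockwise stayed light, and I turned the gripper to about 1.34 rad with it still gripping the bar; the stop is at 1.35. The picture afterwards showed the bar turned.
- **Hatch:** I pressed it in about 5 mm and let go. The force was 15.5 N at first touch, just over the 5 to 15 N range, and 13.4 N at the end. It sprang open and was still open in the last picture.
- **Weight:** I gripped it at a measured 27.9 mm, lifted it straight out, lowered it until it touched the pan, then released it. The last pictures show it upright on the pan, about 2 mm off the middle by eye. The block is still in the case and the robot is clear of everything.

**Checks that disagreed:**
- The real fingertips sit 26 to 30 mm higher than the stated tool point. My first grip closed on air above the bar, so I corrected all later heights from what I saw and felt.
- In the last check, the overhead camera put the weight about 5 mm from the pan centre in x, because I had to assume its height. The scene camera and the direct picture both showed it within about 2 mm.
- The twist reading carried a drifting offset of about -0.1 N m, so I judged the direction of the thread from how the torque changed.

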